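Wedge the tilting set-up plate level against its stops

ROBOT

A 6-joint arm with a two-finger parallel gripper is mounted at the origin on the work surface. World frame = base frame: x ahead of the robot, y to its left, z up, the work surface at z = 0. Lengths are in mm, angles in rad, forces in N, time in s.
With the tool pointing down it reaches from about 400 to 925 mm from the base axis. Payload 12.5 kg.
Tool frame: the origin (TCP) lies on the centre line of the jaws, within the pads' length; the fingertips stand 19 mm ahead of it and the grasp point (between the pads) is the TCP; y points along the fingers, x is the direction in which the jaws open and shut, and the axes are right-handed (so a half turn about y gives the same grasp; the last joint's range is limited). The gripper opens to 95 mm and grips with 3 to 60 N. Pads are 20 mm wide; open, the fingers measure 119 mm over their backs; the gripper's body (75 mm by 180 mm) begins 59 mm behind the grasp point.
Start: joints at [1.156, 0.491, 1.559, -0, 1.092, -0.106], TCP at [189.93, 595.459, 233.661] pointing down, gripper open.
Joint ranges: [-3.1, 3.1], [-0.84, 2.19], [0.05, 2.79], [-1.13, 4.28], [0.06, 2.93], [-2.69, 2.69]. Speed limits (rad/s): [2.22, 2.22, 2.79, 3.14, 3.14, 3.14].

INTERFACE

Orientations are given as [roll, pitch, yaw] about the fixed x, y, z axes, in that order (R = Rz(yaw) Ry(pitch) Rx(roll)).
In Python, from cell import env gives the robot as it stands. The module is installed in compiled form; this text tells all that it offers.
- The arm moves only by the tool move_arm, never from a script. Its argument "rows" is a list of rows, each an object of numbers: "tx", "ty", "tz": the shift along the tool's x, y, z in cm; "rx", "ry", "rz": the turn, a rotation vector about the tool's x, y, z in rad; "grip": the opening in per cent of the stroke, from 0 (shut) to 100 (fully open). In form: [{"tx": .., "ty": .., "tz": .., "rx": .., "ry": .., "rz": .., "grip": ..}, ...]. A call has 1 to 10 rows; each row shifts and turns the commanded pose from where the row before left it, along the tool's axes as they then stand; what a row does not reach is not made up. A row lasts 1/12 s, in which the tool goes at most 41.7 mm and 7.16 degrees, less where a joint would pass 70% of its speed; a pose out of reach is approached as far as the arm can. A call is refused whole if a number of a shift passes 4.17 or a number of a turn 0.125, either way. A call with a gripper value outside its range is refused whole. The fingers move at their own pace and stop on an object; the grip force is fixed at half the most. Time passes only in rows, so rows that do not move let the fingers close. It gives the time, the measured TCP pose, the force and the opening at its end, in the units of the state.
- env.state(): the state, without advancing time (a new reading comes with each control period).
- env.read_camera(name): name is "scene" or "top"; returns (picture, depth): 420x560x3 uint8, blue, green, red; 420x560 float32, mm along the optical axis (not along the pixel's ray), 0 where there is no reading.
- env.calibration(name): a dict with "vertical_fov" (degrees; the focal length in pixels is half the picture's height over the tangent of half this angle, whatever the lens; pixels are square), "cx", "cy" (the principal point, pixels), "eye" and "rotation" of the camera in the world. Camera axes: x right, y up, looking along -z (the intrinsics and any distortion apply to the point x, -y, -z); pixel columns grow to the right and rows downward; lengths in mm; the calibration is good to about 2 mm. A picture is of the moment at which its call begins. calibration takes no time and is no camera call.
- env.job_done(): hands the job in, once; it reports no verdict.
The state is a dict: "t": time; "joints": joint angles; "qvel": joint speeds; "tau": joint torques, N m; "eef_pos": TCP position; "tcp_rot": TCP orientation; "ft_force": force on the tool from outside, world axes, zero at the start; "moment": the same for the moment, N m; "opening": opening from 0.0 (shut) to 1.0 (fully open).
Only numpy, scipy, OpenCV 4.12 (cv2) and the standard library are available. Lean on these libraries where they do the work, as an engineer would, in place of code of your own. Each camera call takes 0.05 s, during which the arm holds its last target.

TASK

The hinged set-up plate has dropped at its front bar. Take the brass wedge by its orange grip, slide it nose first along the dark slab and under the middle of the bar, and push it in until the plate is level and pressed snugly up against its two yellow stops, firm but not overdriven. Leave the wedge in place, keep the gripper off the plate, and leave the other parts alone.

Things in the scene. Friction and masses are not known exactly. Their poses are not given: they have to be found in the camera images.
- fixture: fixed grey steel frame of the tilting set-up fixture, about 185 x 204 mm; origin on the bench (z = 0) under the middle of the plate's front bar; its x points from the bar back to the hinge, which is the push direction, y along the bar, z up
- plate (a joint): angle (rad) of the freely hinged aluminium plate (136 x 136 x 12 mm, workpiece clamped on top, highest point 66 mm) about its rear hinge 150 mm behind the bar; 0 = level and on the yellow stops, -0.047 = dropped (start). The stops are rigid: at 0 the reading no longer tells how hard the wedge presses
- bar (a point): lowest point of the middle of the steel front bar (12 mm diameter, 128 mm long along y): about 16.5 mm above the bench when dropped, 23.5 mm when level. It weighs on the wedge with 4 to 6 N while it is clear of the stops
- wedge: loose brass wedge, 110 mm long, 32 mm wide, 0.3 kg; origin at its underside below the middle of the grip; x points to the thin nose, z up. Its top is 4 mm high at the nose and rises 1 in 5 to 22 mm at x = +10 mm. Grip block x -10 to +10 mm, 52 mm high: orange and 26 mm wide (y) above 22 mm, brass and 32 mm wide below; its back is flat
- nose (a point): middle of the wedge's nose edge at its underside (100 mm ahead of the wedge's origin). Driving forces along the slab: 3 to 8 N while the plate is rising; once it meets the stops the push climbs about 4 N per mm. Snug at a push of 12 to 18 N; overdriven from about 25 N. Let go, the wedge stays where it was driven
- spindle: bystander: loose turned aluminium spindle standing upright, flange 48 mm diameter, 50 mm tall; origin at the centre of its underside
- bush: bystander: loose brass bush, 44 mm outside diameter, 30 mm tall; origin at the centre of its underside
- partsbin: bystander: loose open red plastic bin, 100 x 140 x 55 mm; origin at the centre of its underside
- slabfront (a point): point on the bench below the front end of the dark oiled steel slab on which the wedge slides: 100 mm wide (fixture y), from x = -140 mm (here) to +90 mm of the fixture; its flat top is 7 to 10 mm above the bench, differs each time and is not measured
- stops (a point): middle between the two yellow stop tongues, at the height of their undersides (38.5 mm); they and their grey posts stand at |y| 58 to 102 mm of the fixture, within 10 mm of the bar, up to 50 mm high
Mind the look-alikes: they are no part of the job. Several things look just like the wedge: the one meant starts farthest to the robot's left.

How it is judged:
By the outcome, as a careful person would: the job done as asked, in the order asked, and still so for the second after the job is handed in, with the robot touching nothing.
It also fails if it takes over 61 s, if anything falls off the work surface, if the arm or the gripper's body presses on something with over 40 N, if the wrist force passes 120 N, or if a joint passes its speed limit or range.

## Working session

There is one attempt and no reset: what is moved stays moved. The work goes in short steps, Python scripts to look and compute and a tool call to move; the robot and the scene stay as the last step left them, time stands still between calls to the robot, and variables do not carry over. Pictures are saved under pics/ and viewed, and the job is handed in when it is done.

Besides the shell and the picture viewer there is one more tool, called after ">>>" in YAML: its name, and indented under it one key for each argument. move_arm: Moves the arm, as the interface text tells. Its arguments: {"type":"object","properties":{"rows":{"type":"array"}},"required":["rows"]}

```bash
mkdir -p pics
cat > h.py <<'E'
import numpy as np, cv2
from cell import env
def grab(tag):
    for n in ("scene","top"):
        p,d=env.read_camera(n); cv2.imwrite(f"pics/{n}_{tag}.png",p); np.save(f"pics/{n}_{tag}.npy",d)
E
python3 - <<'E'
from h import *
grab("a")
for n in ("scene","top"): print(n,env.calibration(n))
print(env.state())
E
```

```text
scene {'vertical_fov': 56.35434328247909, 'cx': 279.77453157712654, 'cy': 211.25062069617465, 'eye': array([1039.45896455, -234.31635317,  795.89935458]), 'rotation': array([ 0.61408276, -0.01309455,  1.13383688])}
top {'vertical_fov': 42.93452892299062, 'cx': 276.2471931545607, 'cy': 214.19988902162925, 'eye': array([ 398.43777026,    8.39598422, 1446.69065463]), 'rotation': array([ 0.12604963, -0.01517844, -1.59307108])}
{'t': 0.1, 'joints': array([ 1.15637422e+00,  4.91462068e-01,  1.55937126e+00, -3.72257786e-05,
        1.09172169e+00, -1.05564247e-01]), 'qvel': array([ 0.00036663, -0.00094993,  0.00019408,  0.00012578, -0.00084219,
        0.00096654]), 'tau': array([ 2.99657469e-03, -6.13624120e+01, -2.58609670e+01,  6.93891034e-02,
        4.70163196e-02, -1.01757254e-05]), 'eef_pos': array([189.86764626, 595.25711975, 233.14924104]), 'tcp_rot': array([-1.57072776e+00,  9.60483195e-04,  1.26195568e+00]), 'ft_force': array([-0.46860532, -0.64425944,  0.92688427]), 'moment': array([ 0.02258018, -0.02763971, -0.0017897 ]), 'opening': 1.0014709223800298}
```

View pics/scene_a.png

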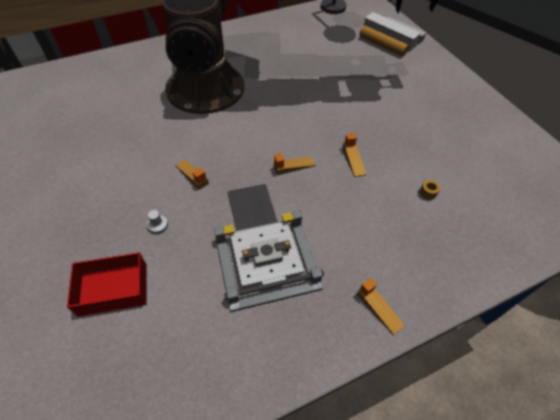

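View pics/top_a.png

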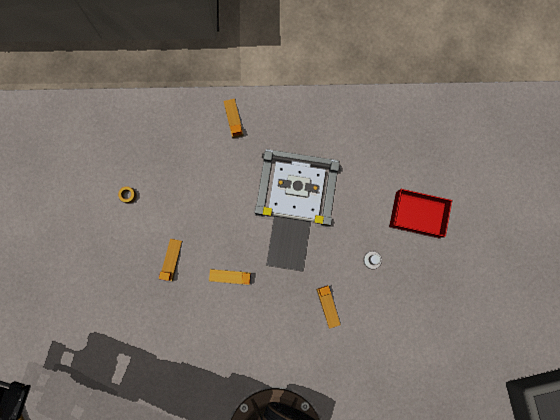

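The top view puts the wedge meant at (171,260), leftmost with robot +y to the left, its grip near (166,277). The slab is at (288,245), the yellow stops at (267,212) and (320,219), and the bush at (127,194).

```bash
cat >> h.py <<'E'
from scipy.spatial.transform import Rotation as Ro
def cam(n):
    c=env.calibration(n); f=210/np.tan(np.radians(c['vertical_fov'])/2)
    return c,f,Ro.from_euler('xyz',c['rotation']).as_matrix()
def ray(n,uv):
    c,f,R=cam(n); uv=np.atleast_2d(uv).astype(float)
    d=np.c_[(uv[:,0]-c['cx'])/f,-(uv[:,1]-c['cy'])/f,-np.ones(len(uv))]
    return c['eye'],d@R.T
def onz(n,uv,z):
    e,d=ray(n,uv); return e+d*((z-e[2])/d[:,2])[:,None]
def proj(n,P):
    c,f,R=cam(n); q=(np.atleast_2d(P)-c['eye'])@R
    return np.c_[c['cx']+f*q[:,0]/-q[:,2], c['cy']-f*q[:,1]/-q[:,2]]
def dep(n,uv,D):
    e,d=ray(n,uv); uv=np.atleast_2d(uv).astype(int)
    return e+d*D[uv[:,1],uv[:,0]][:,None]
E
python3 - <<'E'
from h import *
t=cv2.imread('pics/top_a.png'); s=cv2.imread('pics/scene_a.png')
cv2.imwrite('pics/c1.png',cv2.resize(t[140:290,140:350],None,fx=3.8,fy=3.8,interpolation=cv2.INTER_CUBIC))
cv2.imwrite('pics/c2.png',cv2.resize(s[120:310,200:400],None,fx=3.1,fy=3.1,interpolation=cv2.INTER_CUBIC))
D=np.load('pics/top_a.npy');Ds=np.load('pics/scene_a.npy')
print(dep('top',[[100,100],[500,100],[500,300],[200,350],[350,280],[288,245]],D).round(1))
print(dep('scene',[[100,150],[300,350],[450,250],[250,200],[100,380]],Ds).round(1))
# orange/yellow masks
for n,im in(('top',t),('scene',s)):
    h=cv2.cvtColor(im,cv2.COLOR_BGR2HSV)
    for nm,lo,hi in(('org',(5,200,120),(12,255,255)),('brass',(13,150,100),(22,255,255)),('yel',(23,150,100),(32,255,255))):
        m=cv2.inRange(h,lo,hi); k,_,st,ce=cv2.connectedComponentsWithStats(m)
        print(n,nm,[(ce[i].round(1).tolist(),int(st[i,4])) for i in range(1,k) if st[i,4]>8])
E
```

```text
[[ 9.122e+02  4.669e+02  1.400e+00]
 [ 8.933e+02 -6.568e+02  7.000e-01]
 [ 3.361e+02 -6.153e+02 -5.000e-01]
 [ 2.238e+02  1.919e+02 -1.900e+00]
 [ 3.985e+02 -2.116e+02  5.200e+00]
 [ 4.960e+02 -4.740e+01  6.000e+00]]
[[ 1.419e+02 -3.524e+02  9.000e-01]
 [ 8.580e+02 -9.360e+01 -6.000e-01]
 [ 8.005e+02  3.289e+02 -1.400e+00]
 [ 4.754e+02 -4.220e+01  4.000e+00]
 [ 7.478e+02 -4.637e+02 -2.100e+00]]
top org []
top brass [([232.5, 115.8], 373), ([280.3, 182.2], 12), ([125.7, 193.9], 95), ([314.9, 187.4], 11), ([170.2, 258.9], 478), ([229.3, 276.4], 468), ([328.2, 306.4], 492)]
top yel [([266.8, 210.8], 61), ([318.6, 219.0], 60)]
scene org []
scene brass [([384.1, 37.2], 273), ([351.0, 135.9], 38), ([354.6, 160.4], 321), ([294.7, 161.9], 279), ([189.4, 169.6], 232), ([430.4, 187.0], 95), ([381.2, 307.2], 742)]
scene yel [([287.3, 216.6], 62), ([228.6, 228.9], 61)]
```

```bash
ls pics
```

```text
c1.png
c2.png
scene_a.npy
scene_a.png
top_a.npy
top_a.png
```

View pics/c1.png

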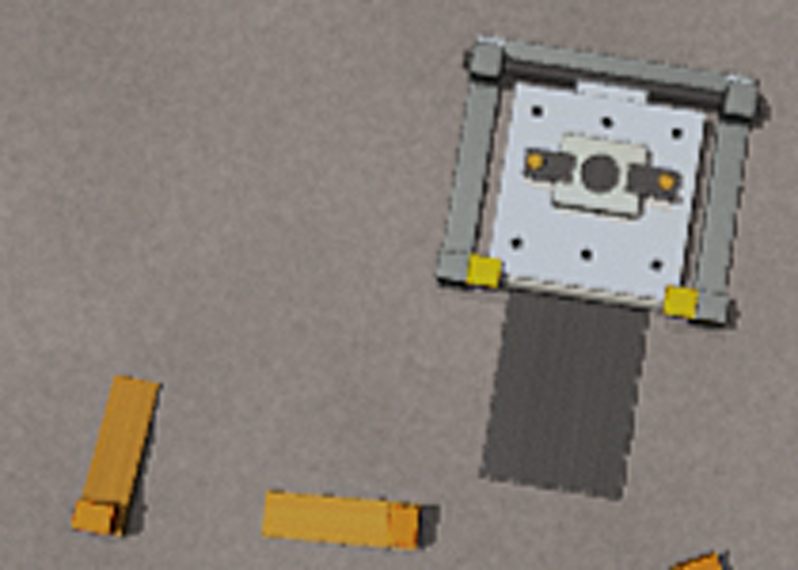

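View pics/c2.png

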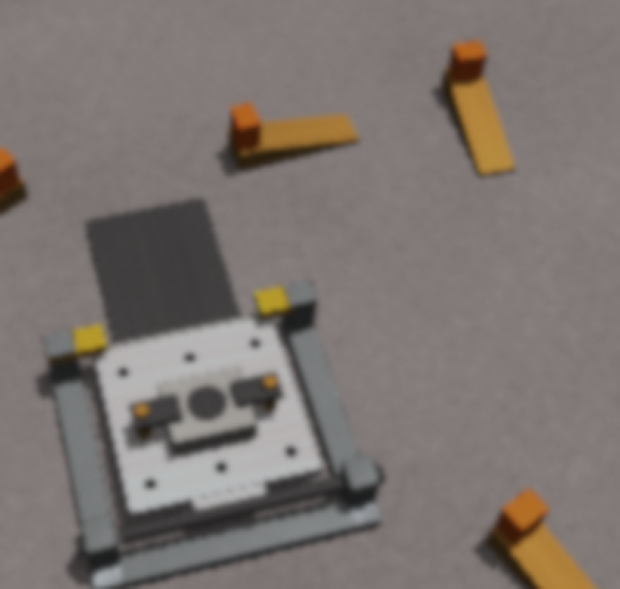

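In the crops the wedge's nose edge is at about (115..162, 380) in c1 and its orange grip top at (96,516). In c2 its nose edge is at (480..514, 172). The slab front corners in c1 are (481,479) and (623,499).

Run:
```python
from h import *
T=lambda p:(np.array(p,float)+.5)/3.8-.5+[140,140]
S=lambda p:(np.array(p,float)+.5)/3.1-.5+[200,120]
def show(a,*x): print(a,*[np.round(v[:, :2] if v.ndim>1 else v,1).tolist() for v in x])
show('nose top',onz('top',T([[115,377],[162,383]]),4))
show('nose scn',onz('scene',S([[480,174],[514,169]]),3))
show('grip top',onz('top',T([[80,500],[118,503],[112,533],[73,527]]),52))
show('grip scn',onz('scene',S([[453,46],[483,42],[486,57],[455,63]]),52))
show('slab top',onz('top',T([[481,479],[623,499]]),8.5))
show('slab scn',onz('scene',S([[87,220],[206,199]]),8.5))
show('slab far top',onz('top',T([[510,294],[648,313]]),8.5))
def yel(n):
    im=cv2.imread(f'pics/{n}_a.png');h=cv2.cvtColor(im,cv2.COLOR_BGR2HSV)
    m=cv2.inRange(h,(23,120,90),(32,255,255));k,_,st,ce=cv2.connectedComponentsWithStats(m)
    return np.array([ce[i] for i in range(1,k) if st[i,4]>20])
for n in('top','scene'):
    y=yel(n);show('yel '+n,onz(n,y,46),dep(n,y,np.load(f'pics/{n}_a.npy')));print(dep(n,y,np.load(f'pics/{n}_a.npy'))[:,2])
show('frame top 50',onz('top',T([[440,285],[497,43],[728,320]]),50))
```

```text
nose top [[519.6, 271.0], [514.6, 237.7]]
nose scn [[515.3, 240.7], [522.6, 270.3]]
grip top [[432.0, 285.8], [429.4, 260.0], [409.2, 264.0], [413.8, 290.5]]
grip scn [[412.4, 266.2], [419.0, 292.7], [435.9, 285.4], [431.2, 257.1]]
slab top [[441.6, 12.5], [425.4, -87.3]]
slab scn [[427.6, -83.5], [447.7, 14.5]]
slab far top [[572.7, -10.8], [557.0, -109.0]]
yel top [[585.4, 7.9], [560.5, -129.0]] [[584.0, 7.9], [560.7, -129.1]]
[55.8919795  44.22540216]
yel scene [[585.5, 7.8], [560.5, -128.2]] [[586.1, 7.5], [561.0, -128.3]]
[46.96526108 46.84903627]
frame top 50 [[574.9, 38.2], [745.9, -5.0], [546.4, -161.0]]
```

>>> move_arm:
  rows:
    - {"ry":-0.114}
    - {"tx":-2.69,"tz":-2.9}
    - {"tx":-2.69,"tz":-2.9}
    - {"tx":-2.69,"tz":-2.9}
    - {"tx":-2.69,"tz":-2.9}
    - {"tx":-2.69,"tz":-2.9}
    - {"tx":-2.69,"tz":-2.9}
    - {"tx":-2.69,"tz":-2.9}
    - {"tx":-2.69,"tz":-2.9}
    - {"tx":-2.69,"tz":-2.9}

```text
validation failed for argument at $.ro...
```

>>> move_arm:
  rows:
    - {"tx":-1.35,"tz":-1.45}
    - {"tx":-1.35,"tz":-1.45}
    - {}
    - {}

```text
validation failed for argument at $.ro...
```

>>> move_arm:
  rows:
    - {"tx":0,"ty":0,"tz":0,"rx":0,"ry":-0.114,"rz":0,"grip":100}
    - {"tx":-2.69,"ty":0,"tz":-2.9,"rx":0,"ry":0,"rz":0,"grip":100}
    - {"tx":-2.69,"ty":0,"tz":-2.9,"rx":0,"ry":0,"rz":0,"grip":100}
    - {"tx":-2.69,"ty":0,"tz":-2.9,"rx":0,"ry":0,"rz":0,"grip":100}
    - {"tx":-2.69,"ty":0,"tz":-2.9,"rx":0,"ry":0,"rz":0,"grip":100}
    - {"tx":-2.69,"ty":0,"tz":-2.9,"rx":0,"ry":0,"rz":0,"grip":100}
    - {"tx":-2.69,"ty":0,"tz":-2.9,"rx":0,"ry":0,"rz":0,"grip":100}
    - {"tx":-2.69,"ty":0,"tz":-2.9,"rx":0,"ry":0,"rz":0,"grip":100}
    - {"tx":-2.69,"ty":0,"tz":-2.9,"rx":0,"ry":0,"rz":0,"grip":100}
    - {"tx":-2.69,"ty":0,"tz":-2.9,"rx":0,"ry":0,"rz":0,"grip":100}

```text
t: 0.93
eef_pos: [399.8, 305.7, 233.6]
tcp_rot: [-1.571, 0.0, 1.376]
ft_force: [0.9, 0.3, -0.3]
opening: 1.002
```

>>> move_arm:
  rows:
    - {"tx":-1.33,"ty":0,"tz":-1.43,"rx":0,"ry":0,"rz":0,"grip":100}
    - {"tx":-1.33,"ty":0,"tz":-1.43,"rx":0,"ry":0,"rz":0,"grip":100}
    - {"tx":0,"ty":3.5,"tz":0,"rx":0,"ry":0,"rz":0,"grip":100}
    - {"tx":0,"ty":3.5,"tz":0,"rx":0,"ry":0,"rz":0,"grip":100}
    - {"tx":0,"ty":3.5,"tz":0,"rx":0,"ry":0,"rz":0,"grip":100}
    - {"tx":0,"ty":0,"tz":0,"rx":0,"ry":0,"rz":0,"grip":100}

```text
t: 1.43
eef_pos: [419.9, 274.4, 123.7]
tcp_rot: [-1.564, 0.005, 1.375]
ft_force: [-0.4, 0.3, -0.0]
opening: 1.0
```

Run:
```python
from h import *
grab("b"); st=env.state(); print(st['eef_pos'],st['tcp_rot'],st['ft_force'])
t=cv2.imread('pics/top_b.png'); s=cv2.imread('pics/scene_b.png')
a=cv2.resize(t[220:300,120:220],None,fx=4,fy=4,interpolation=cv2.INTER_CUBIC)
b=cv2.resize(s[80:180,300:400],None,fx=3.2,fy=3.2,interpolation=cv2.INTER_CUBIC)
cv2.imwrite('pics/c3.png',np.hstack([a,b]))
```

```text
[421.89170945 275.72267573 128.58642382] [-1.56891440e+00  1.33488323e-03  1.37600674e+00] [0.62072639 0.86704476 0.42943372]
```

View pics/c3.png

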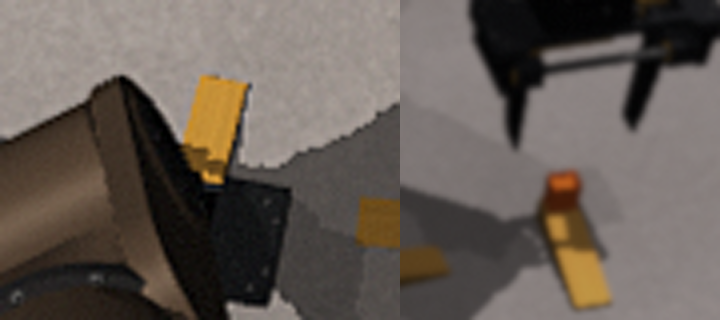

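The gripper stands over the orange grip (c3 right part: grip at (562,188), with fingers at (515,145) and (632,125)). I'll go down and close.

>>> move_arm:
  rows:
    - {"tx":0,"ty":2.8,"tz":0,"rx":0,"ry":0,"rz":0,"grip":100}
    - {"tx":0,"ty":2.8,"tz":0,"rx":0,"ry":0,"rz":0,"grip":100}
    - {"tx":0,"ty":2.0,"tz":0,"rx":0,"ry":0,"rz":0,"grip":100}
    - {"tx":0,"ty":0.7,"tz":0,"rx":0,"ry":0,"rz":0,"grip":100}
    - {"tx":0,"ty":0,"tz":0,"rx":0,"ry":0,"rz":0,"grip":60}
    - {"tx":0,"ty":0,"tz":0,"rx":0,"ry":0,"rz":0,"grip":40}
    - {"tx":0,"ty":0,"tz":0,"rx":0,"ry":0,"rz":0,"grip":30}
    - {"tx":0,"ty":0,"tz":0,"rx":0,"ry":0,"rz":0,"grip":10}
    - {"tx":0,"ty":0,"tz":0,"rx":0,"ry":0,"rz":0,"grip":10}
    - {"tx":0,"ty":0,"tz":0,"rx":0,"ry":0,"rz":0,"grip":10}

```text
t: 2.37
eef_pos: [422.3, 275.9, 46.4]
tcp_rot: [-1.572, -0.001, 1.376]
ft_force: [-0.4, -1.2, -0.4]
opening: 0.636
```

>>> move_arm:
  rows:
    - {"tx":0,"ty":0,"tz":0,"rx":0,"ry":0,"rz":0,"grip":10}
    - {"tx":0,"ty":0,"tz":0,"rx":0,"ry":0,"rz":0,"grip":10}
    - {"tx":0,"ty":0,"tz":0,"rx":0,"ry":0,"rz":0,"grip":10}
    - {"tx":0,"ty":0,"tz":0,"rx":0,"ry":0,"rz":0,"grip":10}

```text
t: 2.7
eef_pos: [422.0, 275.8, 45.6]
tcp_rot: [-1.571, 0.0, 1.376]
ft_force: [1.1, -0.1, 0.2]
opening: 0.357
```

>>> move_arm:
  rows:
    - {"tx":0,"ty":0,"tz":0,"rx":0,"ry":0,"rz":0,"grip":5}
    - {"tx":0,"ty":0,"tz":0,"rx":0,"ry":0,"rz":0,"grip":5}
    - {"tx":0,"ty":0,"tz":0,"rx":0,"ry":0,"rz":0,"grip":5}
    - {"tx":0,"ty":0,"tz":0,"rx":0,"ry":0,"rz":0,"grip":5}
    - {"tx":0,"ty":0,"tz":0,"rx":0,"ry":0,"rz":0,"grip":5}
    - {"tx":0,"ty":0,"tz":0,"rx":0,"ry":0,"rz":0,"grip":5}

```text
t: 3.2
eef_pos: [422.0, 275.8, 45.6]
tcp_rot: [-1.571, -0.0, 1.376]
ft_force: [-0.3, 0.8, -1.2]
opening: 0.269
```

>>> move_arm:
  rows:
    - {"tx":0,"ty":-1,"tz":0,"rx":0,"ry":0,"rz":0,"grip":5}
    - {"tx":0,"ty":-2.5,"tz":0,"rx":0,"ry":0,"rz":0,"grip":5}
    - {"tx":0,"ty":-2.5,"tz":0,"rx":0,"ry":0,"rz":0,"grip":5}
    - {"tx":0,"ty":-2,"tz":0,"rx":0,"ry":0,"rz":0,"grip":5}
    - {"tx":-2.0,"ty":0,"tz":0,"rx":0,"ry":0,"rz":0,"grip":5}
    - {"tx":-4.0,"ty":0,"tz":0,"rx":0,"ry":0,"rz":0,"grip":5}
    - {"tx":-4.0,"ty":0,"tz":0,"rx":0,"ry":0,"rz":0,"grip":5}
    - {"tx":-4.0,"ty":0,"tz":0,"rx":0,"ry":0,"rz":0,"grip":5}
    - {"tx":-4.0,"ty":0,"tz":0,"rx":0,"ry":0,"rz":0,"grip":5}
    - {"tx":-4.0,"ty":0,"tz":0,"rx":0,"ry":0,"rz":0,"grip":5}

```text
t: 4.03
eef_pos: [378.5, 58.5, 126.2]
tcp_rot: [-1.571, -0.0, 1.377]
ft_force: [1.2, -1.0, -3.2]
opening: 0.273
```

>>> move_arm:
  rows:
    - {"tx":-2.06,"ty":0,"tz":-2.33,"rx":0,"ry":0,"rz":0,"grip":5}
    - {"tx":-2.06,"ty":0,"tz":-2.33,"rx":0,"ry":0,"rz":0,"grip":5}
    - {"tx":-2.06,"ty":0,"tz":-2.33,"rx":0,"ry":0,"rz":0,"grip":5}
    - {"tx":-2.06,"ty":0,"tz":-2.33,"rx":0,"ry":0,"rz":0,"grip":5}
    - {"tx":0,"ty":0,"tz":0,"rx":0,"ry":0,"rz":0,"grip":5}
    - {"tx":0,"ty":0,"tz":0,"rx":0,"ry":0,"rz":0,"grip":5}
    - {"tx":0,"ty":0,"tz":0,"rx":0,"ry":0,"rz":0,"grip":5}

```text
t: 4.62
eef_pos: [454.3, -38.8, 125.7]
tcp_rot: [-1.57, -0.0, 1.375]
ft_force: [-0.6, -0.1, -2.3]
opening: 0.272
```

Run:
```python
from h import *
grab("d"); st=env.state(); print(st['eef_pos'],st['tcp_rot'],st['ft_force'],st['opening'])
t=cv2.imread('pics/top_d.png'); s=cv2.imread('pics/scene_d.png')
a=cv2.resize(t[190:290,240:340],None,fx=4,fy=4,interpolation=cv2.INTER_CUBIC)
b=cv2.resize(s[140:240,200:300],None,fx=4,fy=4,interpolation=cv2.INTER_CUBIC)
cv2.imwrite('pics/c4.png',np.hstack([a,b]))
```

```text
[454.22963014 -38.26291483 125.7956123 ] [-1.57013192e+00 -1.44118384e-04  1.37670315e+00] [ 0.41299599  0.26864781 -2.60057365] 0.2711439921723276
```

View pics/c4.png

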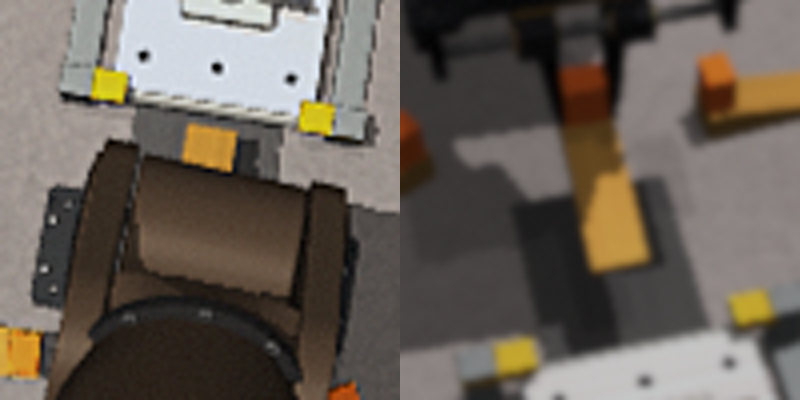

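Nose edge: in the left half (187..238, 123..131), in the right half (192..250, 272..262). The wedge is held level over the slab.

Run:
```python
from h import *
A=onz('top',(np.array([[187,123],[238,131.]])+.5)/4-.5+[240,190],84)[:,:2]
B=onz('scene',(np.array([[192,272],[250,262.]])+.5)/4-.5+[200,140],81)[:,:2]
o=np.array([573,-60.4]);u=np.array([np.cos(.179),-np.sin(.179)]);v=np.array([-u[1],u[0]])
g=np.array([454.2,-38.3])
for X in(A,B):
    m=X.mean(0);e=X[np.argmax(X[:,1])]-X[np.argmin(X[:,1])];d=m-g
    print(m.round(1),np.linalg.norm(e),'edge yaw',-np.arcsin(e[0]/np.linalg.norm(e)),'dir',np.arctan2(d[1],d[0]),np.linalg.norm(d),'fix',(m-o)@u,(m-o)@v)
print('tcp fix',(g-o)@u,(g-o)@v)
```

```text
[551.2 -58.1] 33.15523168337573 edge yaw -0.1771602612094104 dir -0.20149989039903124 98.99826985386039 fix -21.863437407073455 -1.6321930722313764
[551.3 -57.8] 33.12684589004763 edge yaw -0.216434403040872 dir -0.19772974221918654 99.07779536212968 fix -21.776232160977433 -1.2605238563430698
tcp fix -120.83664962514385 0.5950692146498582
```

>>> move_arm:
  rows:
    - {"tx":0,"ty":2,"tz":0,"rx":0,"ry":-0.016,"rz":0,"grip":5}
    - {"tx":0,"ty":2.5,"tz":0,"rx":0,"ry":0,"rz":0,"grip":5}
    - {"tx":0,"ty":1.7,"tz":0,"rx":0,"ry":0,"rz":0,"grip":5}
    - {"tx":0,"ty":0.6,"tz":0,"rx":0,"ry":0,"rz":0,"grip":5}
    - {"tx":0,"ty":0,"tz":0,"rx":0,"ry":0,"rz":0,"grip":5}
    - {"tx":0,"ty":0,"tz":0,"rx":0,"ry":0,"rz":0,"grip":5}
    - {"tx":0,"ty":0,"tz":0,"rx":0,"ry":0,"rz":0,"grip":5}
    - {"tx":0,"ty":0,"tz":0,"rx":0,"ry":0,"rz":0,"grip":5}

```text
t: 5.38
eef_pos: [455.4, -38.9, 58.6]
tcp_rot: [-1.572, -0.0, 1.392]
ft_force: [-0.4, 0.9, -3.0]
opening: 0.274
```

>>> move_arm:
  rows:
    - {"tx":0,"ty":0.1,"tz":0,"rx":0,"ry":0,"rz":0,"grip":5}
    - {"tx":0,"ty":0,"tz":0,"rx":0,"ry":0,"rz":0,"grip":5}
    - {"tx":0,"ty":0,"tz":0,"rx":0,"ry":0,"rz":0,"grip":5}

```text
t: 5.63
eef_pos: [455.0, -39.0, 56.9]
tcp_rot: [-1.571, -0.0, 1.392]
ft_force: [0.4, 0.7, -3.2]
opening: 0.268
```

>>> move_arm:
  rows:
    - {"tx":0,"ty":0.1,"tz":0,"rx":0,"ry":0,"rz":0,"grip":5}
    - {"tx":0,"ty":0,"tz":0,"rx":0,"ry":0,"rz":0,"grip":5}
    - {"tx":0,"ty":0,"tz":0,"rx":0,"ry":0,"rz":0,"grip":5}

```text
t: 5.88
eef_pos: [454.9, -38.9, 55.6]
tcp_rot: [-1.571, -0.0, 1.392]
ft_force: [0.5, 0.3, -3.2]
opening: 0.274
```

>>> move_arm:
  rows:
    - {"tx":0,"ty":0.07,"tz":0,"rx":0,"ry":0,"rz":0,"grip":5}
    - {"tx":0,"ty":0,"tz":0,"rx":0,"ry":0,"rz":0,"grip":5}
    - {"tx":0,"ty":0,"tz":0,"rx":0,"ry":0,"rz":0,"grip":5}

```text
t: 6.13
eef_pos: [454.9, -38.9, 54.9]
tcp_rot: [-1.571, -0.0, 1.392]
ft_force: [-0.3, -0.8, -2.6]
opening: 0.273
```

>>> move_arm:
  rows:
    - {"tx":0,"ty":0.05,"tz":0,"rx":0,"ry":0,"rz":0,"grip":5}
    - {"tx":0,"ty":0,"tz":0,"rx":0,"ry":0,"rz":0,"grip":5}
    - {"tx":0,"ty":0,"tz":0,"rx":0,"ry":0,"rz":0,"grip":5}

```text
t: 6.38
eef_pos: [455.0, -38.9, 54.5]
tcp_rot: [-1.571, -0.0, 1.392]
ft_force: [0.0, 0.3, -0.8]
opening: 0.272
```

>>> move_arm:
  rows:
    - {"tx":0,"ty":0.02,"tz":0,"rx":0,"ry":0,"rz":0,"grip":5}
    - {"tx":0,"ty":0,"tz":0,"rx":0,"ry":0,"rz":0,"grip":5}
    - {"tx":0,"ty":0,"tz":0,"rx":0,"ry":0,"rz":0,"grip":40}
    - {"tx":0,"ty":0,"tz":0,"rx":0,"ry":0,"rz":0,"grip":40}
    - {"tx":0,"ty":0,"tz":0,"rx":0,"ry":0,"rz":0,"grip":40}
    - {"tx":0,"ty":0,"tz":0,"rx":0,"ry":0,"rz":0,"grip":40}

```text
t: 6.88
eef_pos: [455.0, -38.9, 54.2]
tcp_rot: [-1.571, -0.0, 1.392]
ft_force: [0.2, -0.3, -0.1]
opening: 0.396
```

>>> move_arm:
  rows:
    - {"tx":0,"ty":0,"tz":0,"rx":0,"ry":0,"rz":0,"grip":5}
    - {"tx":0,"ty":0,"tz":0,"rx":0,"ry":0,"rz":0,"grip":5}
    - {"tx":0,"ty":0,"tz":0,"rx":0,"ry":0,"rz":0,"grip":5}
    - {"tx":0,"ty":0,"tz":0,"rx":0,"ry":0,"rz":0,"grip":5}
    - {"tx":0,"ty":0,"tz":0,"rx":0,"ry":0,"rz":0,"grip":5}
    - {"tx":0,"ty":0,"tz":0,"rx":0,"ry":0,"rz":0,"grip":5}

```text
t: 7.38
eef_pos: [455.0, -38.9, 54.2]
tcp_rot: [-1.571, -0.0, 1.392]
ft_force: [-0.1, 0.1, -0.9]
opening: 0.268
```

>>> move_arm:
  rows:
    - {"tx":0,"ty":0,"tz":-0.5,"rx":0,"ry":0,"rz":0,"grip":5}
    - {"tx":0,"ty":0,"tz":-0.6,"rx":0,"ry":0,"rz":0,"grip":5}
    - {"tx":0,"ty":0,"tz":-0.6,"rx":0,"ry":0,"rz":0,"grip":5}
    - {"tx":0,"ty":0,"tz":-0.6,"rx":0,"ry":0,"rz":0,"grip":5}
    - {"tx":0,"ty":0,"tz":-0.4,"rx":0,"ry":0,"rz":0,"grip":5}
    - {"tx":0,"ty":0,"tz":-0.3,"rx":0,"ry":0,"rz":0,"grip":5}
    - {"tx":0,"ty":0,"tz":0,"rx":0,"ry":0,"rz":0,"grip":5}
    - {"tx":0,"ty":0,"tz":0,"rx":0,"ry":0,"rz":0,"grip":5}

```text
t: 8.05
eef_pos: [484.8, -44.3, 54.2]
tcp_rot: [-1.572, -0.0, 1.392]
ft_force: [-0.1, -0.4, -1.9]
opening: 0.271
```

Run:
```python
from h import *
grab("e"); st=env.state(); print(st['eef_pos'],st['ft_force'],st['opening'])
t=cv2.imread('pics/top_e.png'); s=cv2.imread('pics/scene_e.png')
a=cv2.resize(t[170:270,240:340],None,fx=4,fy=4,interpolation=cv2.INTER_CUBIC)
b=cv2.resize(s[150:250,200:300],None,fx=4,fy=4,interpolation=cv2.INTER_CUBIC)
cv2.imwrite('pics/c5.png',np.hstack([a,b]))
```

```text
[484.46483208 -44.25404779  54.18495689] [-0.09614288  0.93518992 -1.07049599] 0.27218082081880535
```

View pics/c5.png

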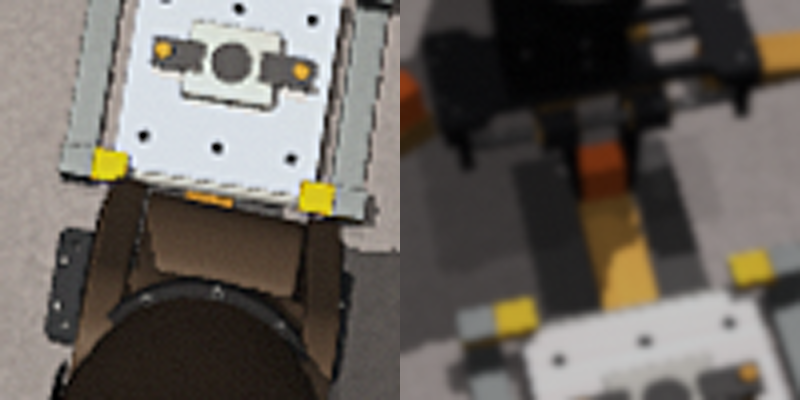

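The wedge's nose is passing under the middle of the bar (left half: brass at (208,198) between stops at (110,165) and (318,197)). I'll go on pushing.

>>> move_arm:
  rows:
    - {"tx":0,"ty":0,"tz":-0.2,"rx":0,"ry":0,"rz":0,"grip":5}
    - {"tx":0,"ty":0,"tz":-0.2,"rx":0,"ry":0,"rz":0,"grip":5}
    - {"tx":0,"ty":0,"tz":-0.2,"rx":0,"ry":0,"rz":0,"grip":5}
    - {"tx":0,"ty":0,"tz":-0.2,"rx":0,"ry":0,"rz":0,"grip":5}

```text
t: 8.48
eef_pos: [492.5, -45.7, 54.2]
tcp_rot: [-1.571, -0.0, 1.392]
ft_force: [-0.9, -0.0, -0.5]
opening: 0.269
```

>>> move_arm:
  rows:
    - {"tx":0,"ty":0,"tz":-0.2,"rx":0,"ry":0,"rz":0,"grip":5}
    - {"tx":0,"ty":0,"tz":-0.2,"rx":0,"ry":0,"rz":0,"grip":5}
    - {"tx":0,"ty":0,"tz":-0.2,"rx":0,"ry":0,"rz":0,"grip":5}

```text
t: 8.73
eef_pos: [497.5, -46.6, 54.2]
tcp_rot: [-1.569, -0.0, 1.392]
ft_force: [-4.3, 1.1, 3.2]
opening: 0.267
```

>>> move_arm:
  rows:
    - {"tx":0,"ty":0,"tz":-0.2,"rx":0,"ry":0,"rz":0,"grip":5}
    - {"tx":0,"ty":0,"tz":-0.2,"rx":0,"ry":0,"rz":0,"grip":5}
    - {"tx":0,"ty":0,"tz":-0.2,"rx":0,"ry":0,"rz":0,"grip":5}

```text
t: 8.98
eef_pos: [503.4, -47.6, 54.2]
tcp_rot: [-1.569, -0.0, 1.392]
ft_force: [-5.8, 1.2, 3.7]
opening: 0.271
```

>>> move_arm:
  rows:
    - {"tx":0,"ty":0,"tz":-0.2,"rx":0,"ry":0,"rz":0,"grip":5}
    - {"tx":0,"ty":0,"tz":-0.2,"rx":0,"ry":0,"rz":0,"grip":5}
    - {"tx":0,"ty":0,"tz":0,"rx":0,"ry":0,"rz":0,"grip":5}

```text
t: 9.23
eef_pos: [507.8, -48.4, 54.2]
tcp_rot: [-1.57, -0.0, 1.392]
ft_force: [-3.4, 1.4, 2.5]
opening: 0.273
```

>>> move_arm:
  rows:
    - {"tx":0,"ty":0,"tz":-0.2,"rx":0,"ry":0,"rz":0,"grip":5}
    - {"tx":0,"ty":0,"tz":-0.2,"rx":0,"ry":0,"rz":0,"grip":5}
    - {"tx":0,"ty":0,"tz":-0.2,"rx":0,"ry":0,"rz":0,"grip":5}

```text
t: 9.48
eef_pos: [513.4, -49.4, 54.2]
tcp_rot: [-1.569, -0.0, 1.392]
ft_force: [-5.2, 1.7, 4.2]
opening: 0.272
```

>>> move_arm:
  rows:
    - {"tx":0,"ty":0,"tz":-0.2,"rx":0,"ry":0,"rz":0,"grip":5}
    - {"tx":0,"ty":0,"tz":-0.1,"rx":0,"ry":0,"rz":0,"grip":5}
    - {"tx":0,"ty":0,"tz":0,"rx":0,"ry":0,"rz":0,"grip":5}

```text
t: 9.73
eef_pos: [516.6, -50.0, 54.2]
tcp_rot: [-1.57, -0.0, 1.392]
ft_force: [-4.0, 1.2, 3.7]
opening: 0.272
```

Run:
```python
from h import *
grab("f"); st=env.state(); print(st['eef_pos'],st['ft_force'],st['opening'])
t=cv2.imread('pics/top_f.png'); s=cv2.imread('pics/scene_f.png')
a=cv2.resize(t[170:270,240:340],None,fx=4,fy=4,interpolation=cv2.INTER_CUBIC)
b=cv2.resize(s[150:250,200:300],None,fx=4,fy=4,interpolation=cv2.INTER_CUBIC)
cv2.imwrite('pics/c6.png',np.hstack([a,b]))
```

```text
[516.58964682 -50.02202138  54.19821349] [-5.49832509  1.8725897   2.14847189] 0.2674741384163638
```

View pics/c6.png

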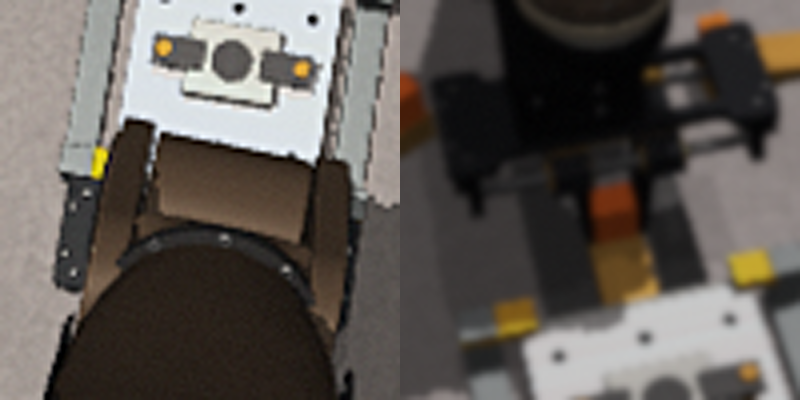

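>>> move_arm:
  rows:
    - {"tx":0,"ty":0,"tz":-0.1,"rx":0,"ry":0,"rz":0,"grip":5}
    - {"tx":0,"ty":0,"tz":-0.1,"rx":0,"ry":0,"rz":0,"grip":5}
    - {"tx":0,"ty":0,"tz":-0.1,"rx":0,"ry":0,"rz":0,"grip":5}
    - {"tx":0,"ty":0,"tz":0,"rx":0,"ry":0,"rz":0,"grip":5}

```text
t: 10.17
eef_pos: [519.6, -50.6, 54.2]
tcp_rot: [-1.57, -0.0, 1.392]
ft_force: [-4.8, 1.5, 3.5]
opening: 0.272
```

>>> move_arm:
  rows:
    - {"tx":0,"ty":0,"tz":-0.1,"rx":0,"ry":0,"rz":0,"grip":5}
    - {"tx":0,"ty":0,"tz":-0.1,"rx":0,"ry":0,"rz":0,"grip":5}
    - {"tx":0,"ty":0,"tz":0,"rx":0,"ry":0,"rz":0,"grip":5}

```text
t: 10.42
eef_pos: [521.6, -50.9, 54.2]
tcp_rot: [-1.57, -0.0, 1.392]
ft_force: [-4.2, 1.4, 3.8]
opening: 0.273
```

>>> move_arm:
  rows:
    - {"tx":0,"ty":0,"tz":-0.1,"rx":0,"ry":0,"rz":0,"grip":5}
    - {"tx":0,"ty":0,"tz":0,"rx":0,"ry":0,"rz":0,"grip":5}
    - {"tx":0,"ty":0,"tz":0,"rx":0,"ry":0,"rz":0,"grip":5}

```text
t: 10.67
eef_pos: [522.6, -51.1, 54.2]
tcp_rot: [-1.57, -0.0, 1.392]
ft_force: [-4.8, 1.1, 3.0]
opening: 0.269
```

>>> move_arm:
  rows:
    - {"tx":0,"ty":0,"tz":-0.1,"rx":0,"ry":0,"rz":0,"grip":5}
    - {"tx":0,"ty":0,"tz":0,"rx":0,"ry":0,"rz":0,"grip":5}
    - {"tx":0,"ty":0,"tz":0,"rx":0,"ry":0,"rz":0,"grip":5}

```text
t: 10.92
eef_pos: [523.7, -51.3, 54.2]
tcp_rot: [-1.57, -0.0, 1.392]
ft_force: [-4.9, 1.6, 2.5]
opening: 0.268
```

>>> move_arm:
  rows:
    - {"tx":0,"ty":0,"tz":-0.1,"rx":0,"ry":0,"rz":0,"grip":5}
    - {"tx":0,"ty":0,"tz":0,"rx":0,"ry":0,"rz":0,"grip":5}
    - {"tx":0,"ty":0,"tz":0,"rx":0,"ry":0,"rz":0,"grip":5}

```text
t: 11.17
eef_pos: [524.7, -51.5, 54.2]
tcp_rot: [-1.571, -0.0, 1.392]
ft_force: [-4.5, 2.1, 3.0]
opening: 0.275
```

>>> move_arm:
  rows:
    - {"tx":0,"ty":0,"tz":-0.1,"rx":0,"ry":0,"rz":0,"grip":5}
    - {"tx":0,"ty":0,"tz":0,"rx":0,"ry":0,"rz":0,"grip":5}
    - {"tx":0,"ty":0,"tz":0,"rx":0,"ry":0,"rz":0,"grip":5}

```text
t: 11.42
eef_pos: [525.7, -51.7, 54.2]
tcp_rot: [-1.571, -0.0, 1.392]
ft_force: [-4.6, 1.6, 3.3]
opening: 0.271
```

>>> move_arm:
  rows:
    - {"tx":0,"ty":0,"tz":-0.1,"rx":0,"ry":0,"rz":0,"grip":5}
    - {"tx":0,"ty":0,"tz":0,"rx":0,"ry":0,"rz":0,"grip":5}
    - {"tx":0,"ty":0,"tz":0,"rx":0,"ry":0,"rz":0,"grip":5}

```text
t: 11.67
eef_pos: [526.8, -51.9, 54.2]
tcp_rot: [-1.571, -0.0, 1.392]
ft_force: [-4.2, 1.4, 3.4]
opening: 0.277
```

>>> move_arm:
  rows:
    - {"tx":0,"ty":0,"tz":-0.1,"rx":0,"ry":0,"rz":0,"grip":5}
    - {"tx":0,"ty":0,"tz":0,"rx":0,"ry":0,"rz":0,"grip":5}
    - {"tx":0,"ty":0,"tz":0,"rx":0,"ry":0,"rz":0,"grip":5}

```text
t: 11.92
eef_pos: [527.6, -52.0, 54.2]
tcp_rot: [-1.57, -0.0, 1.392]
ft_force: [-5.8, 1.5, 3.5]
opening: 0.273
```

>>> move_arm:
  rows:
    - {"tx":0,"ty":0,"tz":-0.1,"rx":0,"ry":0,"rz":0,"grip":5}
    - {"tx":0,"ty":0,"tz":0,"rx":0,"ry":0,"rz":0,"grip":5}
    - {"tx":0,"ty":0,"tz":0,"rx":0,"ry":0,"rz":0,"grip":5}

```text
t: 12.17
eef_pos: [527.8, -52.1, 54.2]
tcp_rot: [-1.569, -0.0, 1.392]
ft_force: [-9.6, 1.4, 6.9]
opening: 0.27
```

>>> move_arm:
  rows:
    - {"tx":0,"ty":0,"tz":0,"rx":0,"ry":0,"rz":0,"grip":5}
    - {"tx":0,"ty":0,"tz":0,"rx":0,"ry":0,"rz":0,"grip":5}

```text
t: 12.33
eef_pos: [527.9, -52.1, 54.2]
tcp_rot: [-1.569, -0.0, 1.392]
ft_force: [-9.3, 1.2, 6.4]
opening: 0.267
```

>>> move_arm:
  rows:
    - {"tx":0,"ty":0,"tz":-0.05,"rx":0,"ry":0,"rz":0,"grip":5}
    - {"tx":0,"ty":0,"tz":0,"rx":0,"ry":0,"rz":0,"grip":5}
    - {"tx":0,"ty":0,"tz":0,"rx":0,"ry":0,"rz":0,"grip":5}
    - {"tx":0,"ty":0,"tz":0,"rx":0,"ry":0,"rz":0,"grip":5}

```text
t: 12.67
eef_pos: [527.9, -52.1, 54.2]
tcp_rot: [-1.568, -0.0, 1.392]
ft_force: [-12.3, 1.1, 6.7]
opening: 0.268
```

>>> move_arm:
  rows:
    - {"tx":0,"ty":0,"tz":-0.04,"rx":0,"ry":0,"rz":0,"grip":5}
    - {"tx":0,"ty":0,"tz":0,"rx":0,"ry":0,"rz":0,"grip":5}
    - {"tx":0,"ty":0,"tz":0,"rx":0,"ry":0,"rz":0,"grip":5}
    - {"tx":0,"ty":0,"tz":0,"rx":0,"ry":0,"rz":0,"grip":5}

```text
t: 13.0
eef_pos: [528.0, -52.1, 54.2]
tcp_rot: [-1.567, -0.0, 1.392]
ft_force: [-12.4, 1.5, 8.9]
opening: 0.273
```

>>> move_arm:
  rows:
    - {"tx":0,"ty":0,"tz":0,"rx":0,"ry":0,"rz":0,"grip":5}
    - {"tx":0,"ty":0,"tz":0,"rx":0,"ry":0,"rz":0,"grip":5}

```text
t: 13.17
eef_pos: [528.0, -52.1, 54.2]
tcp_rot: [-1.567, -0.0, 1.392]
ft_force: [-12.7, 2.2, 8.5]
opening: 0.268
```

>>> move_arm:
  rows:
    - {"tx":0,"ty":0,"tz":0,"rx":0,"ry":0,"rz":0,"grip":50}
    - {"tx":0,"ty":0,"tz":0,"rx":0,"ry":0,"rz":0,"grip":50}
    - {"tx":0,"ty":0,"tz":0,"rx":0,"ry":0,"rz":0,"grip":50}
    - {"tx":0,"ty":0,"tz":0,"rx":0,"ry":0,"rz":0,"grip":50}
    - {"tx":0,"ty":0,"tz":0,"rx":0,"ry":0,"rz":0,"grip":50}
    - {"tx":0,"ty":0,"tz":0,"rx":0,"ry":0,"rz":0,"grip":50}

```text
t: 13.67
eef_pos: [529.9, -52.5, 54.2]
tcp_rot: [-1.571, -0.0, 1.392]
ft_force: [0.2, -0.2, 0.5]
opening: 0.5
```

>>> move_arm:
  rows:
    - {"tx":0,"ty":-1,"tz":0,"rx":0,"ry":0,"rz":0,"grip":50}
    - {"tx":0,"ty":-2.5,"tz":0,"rx":0,"ry":0,"rz":0,"grip":50}
    - {"tx":0,"ty":-2.5,"tz":0,"rx":0,"ry":0,"rz":0,"grip":50}
    - {"tx":0,"ty":0,"tz":1.5,"rx":0,"ry":0,"rz":0,"grip":0}
    - {"tx":0,"ty":0,"tz":1.5,"rx":0,"ry":0,"rz":0,"grip":0}
    - {"tx":0,"ty":0,"tz":1.5,"rx":0,"ry":0,"rz":0,"grip":0}
    - {"tx":0,"ty":0,"tz":0,"rx":0,"ry":0,"rz":0,"grip":0}
    - {"tx":0,"ty":0,"tz":0,"rx":0,"ry":0,"rz":0,"grip":0}
    - {"tx":0,"ty":0,"tz":0,"rx":0,"ry":0,"rz":0,"grip":0}
    - {"tx":0,"ty":0,"tz":0,"rx":0,"ry":0,"rz":0,"grip":0}

```text
t: 14.5
eef_pos: [486.3, -44.6, 114.4]
tcp_rot: [-1.572, -0.0, 1.392]
ft_force: [-0.4, -0.3, -1.0]
opening: 0.066
```

Run:
```python
from h import *
grab("g"); st=env.state(); print(st['eef_pos'],st['ft_force'],st['opening'])
s=cv2.imread('pics/scene_g.png')
cv2.imwrite('pics/c7.png',cv2.resize(s[150:260,190:310],None,fx=5,fy=5,interpolation=cv2.INTER_CUBIC))
```

```text
[485.89819525 -44.54473692 114.14493151] [-0.33925639 -0.13800533 -0.63652124] 0.016145380837885425
```

View pics/c7.png

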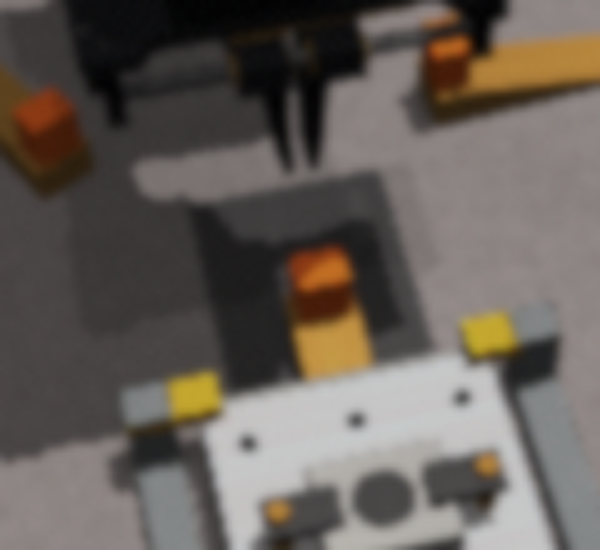

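The wedge is centred under the bar, its grip at (322,285) in c7. The fingers are closed behind it, tips at (300,165). I'll lower them behind the flat back and push low.

>>> move_arm:
  rows:
    - {"tx":0,"ty":2,"tz":0,"rx":0,"ry":0,"rz":0,"grip":0}
    - {"tx":0,"ty":2.5,"tz":0,"rx":0,"ry":0,"rz":0,"grip":0}
    - {"tx":0,"ty":2.2,"tz":0,"rx":0,"ry":0,"rz":0,"grip":0}
    - {"tx":0,"ty":1.5,"tz":0,"rx":0,"ry":0,"rz":0,"grip":0}
    - {"tx":0,"ty":0,"tz":0,"rx":0,"ry":0,"rz":0,"grip":0}
    - {"tx":0,"ty":0,"tz":-0.5,"rx":0,"ry":0,"rz":0,"grip":0}
    - {"tx":0,"ty":0,"tz":-0.6,"rx":0,"ry":0,"rz":0,"grip":0}
    - {"tx":0,"ty":0,"tz":-0.5,"rx":0,"ry":0,"rz":0,"grip":0}
    - {"tx":0,"ty":0,"tz":0,"rx":0,"ry":0,"rz":0,"grip":0}
    - {"tx":0,"ty":0,"tz":0,"rx":0,"ry":0,"rz":0,"grip":0}

```text
t: 15.43
eef_pos: [501.7, -47.4, 32.9]
tcp_rot: [-1.572, -0.0, 1.392]
ft_force: [-0.5, -0.2, 0.3]
opening: 0.002
```

>>> move_arm:
  rows:
    - {"tx":0,"ty":0,"tz":-0.2,"rx":0,"ry":0,"rz":0,"grip":0}
    - {"tx":0,"ty":0,"tz":-0.1,"rx":0,"ry":0,"rz":0,"grip":0}
    - {"tx":0,"ty":0,"tz":0,"rx":0,"ry":0,"rz":0,"grip":0}

```text
t: 15.68
eef_pos: [504.3, -47.8, 32.4]
tcp_rot: [-1.571, -0.0, 1.392]
ft_force: [1.0, 1.3, 0.2]
opening: 0.004
```

>>> move_arm:
  rows:
    - {"tx":0,"ty":0,"tz":-0.2,"rx":0,"ry":0,"rz":0,"grip":0}
    - {"tx":0,"ty":0,"tz":0,"rx":0,"ry":0,"rz":0,"grip":0}
    - {"tx":0,"ty":0,"tz":0,"rx":0,"ry":0,"rz":0,"grip":0}

```text
t: 15.93
eef_pos: [506.0, -48.1, 32.2]
tcp_rot: [-1.571, -0.0, 1.392]
ft_force: [-0.7, 0.0, 0.8]
opening: 0.005
```

>>> move_arm:
  rows:
    - {"tx":0,"ty":0,"tz":-0.15,"rx":0,"ry":0,"rz":0,"grip":0}
    - {"tx":0,"ty":0,"tz":0,"rx":0,"ry":0,"rz":0,"grip":0}
    - {"tx":0,"ty":0,"tz":0,"rx":0,"ry":0,"rz":0,"grip":0}

```text
t: 16.18
eef_pos: [506.0, -48.1, 32.1]
tcp_rot: [-1.567, -0.0, 1.392]
ft_force: [-7.6, 1.4, 5.4]
opening: 0.005
```

>>> move_arm:
  rows:
    - {"tx":0,"ty":0,"tz":-0.1,"rx":0,"ry":0,"rz":0,"grip":0}
    - {"tx":0,"ty":0,"tz":0,"rx":0,"ry":0,"rz":0,"grip":0}
    - {"tx":0,"ty":0,"tz":0,"rx":0,"ry":0,"rz":0,"grip":0}

```text
t: 16.43
eef_pos: [506.0, -48.1, 32.1]
tcp_rot: [-1.565, -0.0, 1.392]
ft_force: [-12.0, 1.0, 8.9]
opening: 0.007
```

>>> move_arm:
  rows:
    - {"tx":0,"ty":0,"tz":-0.1,"rx":0,"ry":0,"rz":0,"grip":0}
    - {"tx":0,"ty":0,"tz":0,"rx":0,"ry":0,"rz":0,"grip":0}
    - {"tx":0,"ty":0,"tz":0,"rx":0,"ry":0,"rz":0,"grip":0}

```text
t: 16.68
eef_pos: [506.1, -48.0, 32.1]
tcp_rot: [-1.563, -0.0, 1.392]
ft_force: [-16.9, 2.0, 13.1]
opening: 0.004
```

>>> move_arm:
  rows:
    - {"tx":0,"ty":-0.05,"tz":0,"rx":0,"ry":0,"rz":0,"grip":0}
    - {"tx":0,"ty":0,"tz":0,"rx":0,"ry":0,"rz":0,"grip":0}
    - {"tx":0,"ty":0,"tz":0,"rx":0,"ry":0,"rz":0,"grip":0}

```text
t: 16.93
eef_pos: [506.1, -48.0, 32.2]
tcp_rot: [-1.563, -0.0, 1.392]
ft_force: [-13.4, 1.8, 4.7]
opening: 0.003
```

Run:
```python
from h import *
st=env.state(); print(st)
```

```text
{'t': 16.9333, 'joints': array([-2.24607284e-01,  6.39129355e-01,  2.01079770e+00,  8.73879455e-06,
        4.99358119e-01, -1.61673823e+00]), 'qvel': array([-2.50216353e-04, -3.65067418e-05,  7.65393686e-04, -1.70942128e-03,
        8.54771230e-05,  2.07802961e-04]), 'tau': array([-7.57950987e-02, -5.57983804e+01, -1.93222439e+01,  1.39112603e-01,
       -3.03541861e+00, -2.45296780e-02]), 'eef_pos': array([506.13064923, -48.03264631,  32.15278039]), 'tcp_rot': array([-1.56311211e+00, -3.57402403e-04,  1.39212189e+00]), 'ft_force': array([-13.35113276,   1.82108772,   4.71867195]), 'moment': array([0.18960213, 2.00958292, 0.0171769 ]), 'opening': 0.00310130672618838}
```

>>> move_arm:
  rows:
    - {"tx":0,"ty":-0.03,"tz":-0.06,"rx":0,"ry":0,"rz":0,"grip":0}
    - {"tx":0,"ty":0,"tz":0,"rx":0,"ry":0,"rz":0,"grip":0}
    - {"tx":0,"ty":0,"tz":0,"rx":0,"ry":0,"rz":0,"grip":0}

```text
t: 17.18
eef_pos: [506.2, -48.0, 32.2]
tcp_rot: [-1.562, -0.0, 1.392]
ft_force: [-15.3, 2.3, 2.4]
opening: 0.0
```

>>> move_arm:
  rows:
    - {"tx":0,"ty":-0.03,"tz":-0.04,"rx":0,"ry":0,"rz":0,"grip":0}
    - {"tx":0,"ty":0,"tz":0,"rx":0,"ry":0,"rz":0,"grip":0}
    - {"tx":0,"ty":0,"tz":0,"rx":0,"ry":0,"rz":0,"grip":0}

```text
t: 17.43
eef_pos: [506.2, -48.0, 32.2]
tcp_rot: [-1.561, -0.0, 1.392]
ft_force: [-15.2, 2.2, -0.6]
opening: 0.007
```

```bash
cat > plate.py <<'E'
from h import *
import sys
u=np.array([np.cos(.179),-np.sin(.179)]);v=np.array([-u[1],u[0]]);o=np.array([573,-60.4])
def plate(tag,n='scene'):
    im=cv2.imread(f'pics/{n}_{tag}.png');D=np.load(f'pics/{n}_{tag}.npy')
    vv,uu=np.mgrid[0:420,0:560];P=dep(n,np.c_[uu.ravel(),vv.ravel()],D)
    ok=(D.ravel()>0)&(im.reshape(-1,3).min(1)>135)
    fx=(P[:,:2]-o)@u;fy=(P[:,:2]-o)@v
    ok&=(fx>8)&(fx<125)&(abs(fy)<58)&(P[:,2]>20)&(P[:,2]<52)
    A=np.c_[fx,fy,np.ones(len(fx))][ok];z=P[ok,2]
    for _ in range(4):
        c=np.linalg.lstsq(A,z,rcond=None)[0];r=abs(z-A@c);k=r<2.5*np.median(r)+.1;A,z=A[k],z[k]
    print(tag,n,len(z),'slope_x %.4f slope_y %.4f z0 %.2f'%tuple(c))
E
python3 - <<'E'
from plate import *
grab("i")
for t in 'adefgi': plate(t)
plate('a','top')
s=cv2.imread('pics/scene_i.png')
cv2.imwrite('pics/c8.png',cv2.resize(s[150:260,190:310],None,fx=5,fy=5,interpolation=cv2.INTER_CUBIC))
E
```

```text
a scene 1136 slope_x 0.0455 slope_y -0.0011 z0 29.66
d scene 1170 slope_x 0.0456 slope_y -0.0006 z0 29.72
e scene 1169 slope_x 0.0455 slope_y 0.0015 z0 29.72
f scene 1167 slope_x 0.0125 slope_y 0.0005 z0 34.57
g scene 1198 slope_x -0.0013 slope_y -0.0003 z0 36.76
i scene 1150 slope_x 0.0018 slope_y -0.0001 z0 36.62
a top 1049 slope_x 0.0490 slope_y -0.0004 z0 30.91
```

View pics/c8.png

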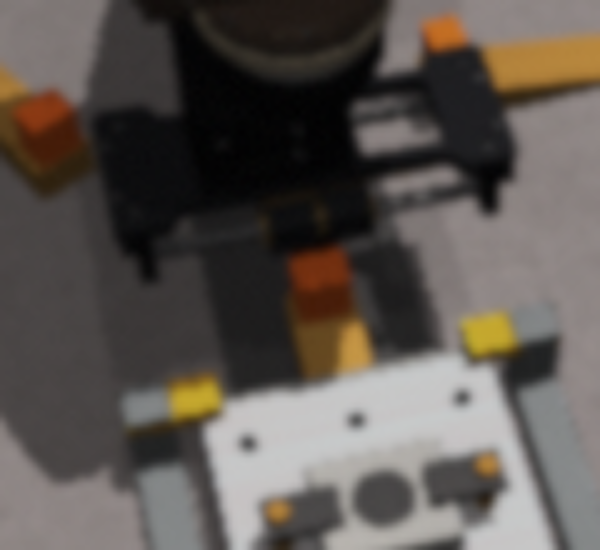

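>>> move_arm:
  rows:
    - {"tx":0,"ty":0,"tz":0,"rx":-0.006,"ry":0,"rz":0,"grip":0}
    - {"tx":0,"ty":0,"tz":0,"rx":0,"ry":0,"rz":0,"grip":0}
    - {"tx":0,"ty":0,"tz":0,"rx":0,"ry":0,"rz":0,"grip":0}

```text
t: 17.78
eef_pos: [506.4, -48.0, 32.1]
tcp_rot: [-1.567, -0.0, 1.392]
ft_force: [-14.8, 1.8, -2.1]
opening: 0.006
```

Run:
```python
from h import *
st=env.state(); print(st['eef_pos'],st['tcp_rot'],st['ft_force'],st['moment'])
```

```text
[506.40057416 -48.00256191  32.14952353] [-1.56714625e+00 -4.74483003e-04  1.39218534e+00] [-14.81741827   1.78286164  -2.0654112 ] [ 0.28975943  2.20277462 -0.03470089]
```

>>> move_arm:
  rows:
    - {"tx":0,"ty":0,"tz":0,"rx":-0.01,"ry":0,"rz":0,"grip":0}
    - {"tx":0,"ty":0,"tz":0,"rx":0,"ry":0,"rz":0,"grip":0}
    - {"tx":0,"ty":0,"tz":0,"rx":0,"ry":0,"rz":0,"grip":0}

```text
t: 18.03
eef_pos: [506.5, -48.1, 32.0]
tcp_rot: [-1.577, -0.0, 1.392]
ft_force: [-12.2, 2.0, -3.6]
opening: 0.007
```

Run:
```python
from h import *
st=env.state(); print(st['eef_pos'],st['tcp_rot'],st['ft_force'],st['moment'])
```

```text
[506.5384206  -48.05643586  32.04855863] [-1.57726145e+00 -4.57081380e-04  1.39218819e+00] [-12.23643744   1.976023    -3.61774845] [ 0.28892378  2.30196124 -0.03094267]
```

>>> move_arm:
  rows:
    - {"tx":0,"ty":0.015,"tz":-0.03,"rx":0,"ry":0,"rz":0,"grip":0}
    - {"tx":0,"ty":0,"tz":0,"rx":0,"ry":0,"rz":0,"grip":0}
    - {"tx":0,"ty":0,"tz":0,"rx":0,"ry":0,"rz":0,"grip":0}

```text
t: 18.28
eef_pos: [506.5, -48.0, 32.0]
tcp_rot: [-1.577, -0.0, 1.392]
ft_force: [-13.9, 1.7, -0.4]
opening: 0.006
```

Run:
```python
from h import *
st=env.state(); print(st['eef_pos'],st['tcp_rot'],st['ft_force'],st['moment'])
```

```text
[506.52494692 -48.03780562  32.03186439] [-1.57653579e+00 -4.70661074e-04  1.39224823e+00] [-13.87298186   1.66036205  -0.44015422] [0.26955301 2.63631003 0.00716878]
```

>>> move_arm:
  rows:
    - {"tx":0,"ty":-0.01,"tz":-0.04,"rx":0,"ry":0,"rz":0,"grip":0}
    - {"tx":0,"ty":0,"tz":0,"rx":0,"ry":0,"rz":0,"grip":0}
    - {"tx":0,"ty":0,"tz":0,"rx":0,"ry":0,"rz":0,"grip":0}

```text
t: 18.53
eef_pos: [506.6, -48.0, 32.0]
tcp_rot: [-1.576, -0.0, 1.392]
ft_force: [-15.6, 1.8, -0.2]
opening: 0.004
```

>>> move_arm:
  rows:
    - {"tx":0,"ty":-0.01,"tz":-0.03,"rx":0,"ry":0,"rz":0,"grip":0}
    - {"tx":0,"ty":0,"tz":0,"rx":0,"ry":0,"rz":0,"grip":0}
    - {"tx":0,"ty":0,"tz":0,"rx":0,"ry":0,"rz":0,"grip":0}

```text
t: 18.78
eef_pos: [506.6, -48.0, 32.1]
tcp_rot: [-1.575, -0.001, 1.392]
ft_force: [-16.0, 2.8, -1.1]
opening: 0.007
```

>>> move_arm:
  rows:
    - {"tx":0,"ty":0,"tz":0,"rx":0,"ry":0,"rz":0,"grip":0}
    - {"tx":0,"ty":0,"tz":0,"rx":0,"ry":0,"rz":0,"grip":0}

```text
t: 18.95
eef_pos: [506.6, -48.1, 32.1]
tcp_rot: [-1.575, -0.001, 1.392]
ft_force: [-16.1, 1.5, -0.9]
opening: 0.001
```

>>> move_arm:
  rows:
    - {"tx":0,"ty":0,"tz":0,"rx":0,"ry":0,"rz":0,"grip":0}
    - {"tx":0,"ty":0,"tz":0,"rx":0,"ry":0,"rz":0,"grip":0}

```text
t: 19.12
eef_pos: [506.6, -48.0, 32.1]
tcp_rot: [-1.575, -0.001, 1.392]
ft_force: [-17.3, 1.8, -1.9]
opening: 0.002
```

>>> move_arm:
  rows:
    - {"tx":0,"ty":0,"tz":0.2,"rx":0,"ry":0,"rz":0,"grip":0}
    - {"tx":0,"ty":0,"tz":0.5,"rx":0,"ry":0,"rz":0,"grip":0}
    - {"tx":0,"ty":0,"tz":1.5,"rx":0,"ry":0,"rz":0,"grip":0}
    - {"tx":0,"ty":0,"tz":1.5,"rx":0,"ry":0,"rz":0,"grip":0}
    - {"tx":0,"ty":-2,"tz":0,"rx":0,"ry":0,"rz":0,"grip":0}
    - {"tx":0,"ty":-3,"tz":0,"rx":0,"ry":0,"rz":0,"grip":0}
    - {"tx":0,"ty":-3,"tz":0,"rx":0,"ry":0,"rz":0,"grip":0}
    - {"tx":0,"ty":-3,"tz":0,"rx":0,"ry":0,"rz":0,"grip":0}
    - {"tx":0,"ty":-2,"tz":0,"rx":0,"ry":0,"rz":0,"grip":0}
    - {"tx":0,"ty":0,"tz":0,"rx":0,"ry":0,"rz":0,"grip":0}

```text
t: 19.95
eef_pos: [474.5, -42.5, 166.6]
tcp_rot: [-1.594, 0.0, 1.392]
ft_force: [0.2, 0.3, 0.2]
opening: 0.005
```

Run:
```python
from plate import *
for k in('j','k'): grab(k);plate(k)
st=env.state(); print(st['t'],st['eef_pos'],st['ft_force'])
s=cv2.imread('pics/scene_j.png')
cv2.imwrite('pics/c9.png',cv2.resize(s[140:310,150:320],None,fx=3.4,fy=3.4,interpolation=cv2.INTER_CUBIC))
```

```text
j scene 1137 slope_x -0.0013 slope_y -0.0003 z0 36.89
k scene 1201 slope_x 0.0007 slope_y -0.0028 z0 36.67
20.15 [472.63659329 -42.13316    161.92696958] [ 0.01111832 -0.54771871 -1.15777379]
```

View pics/c9.png

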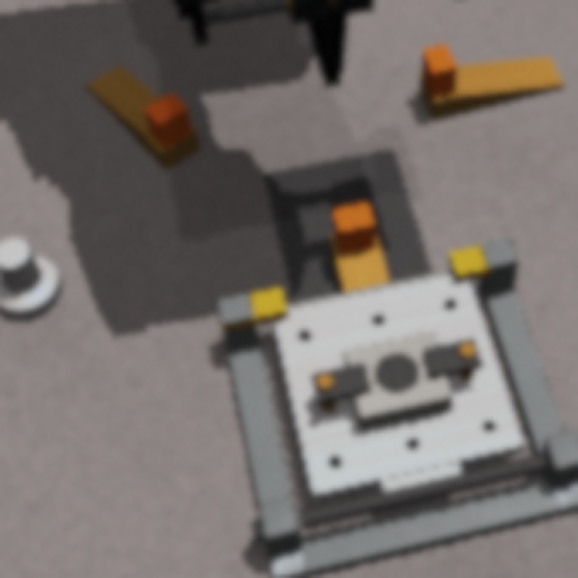

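View pics/scene_j.png

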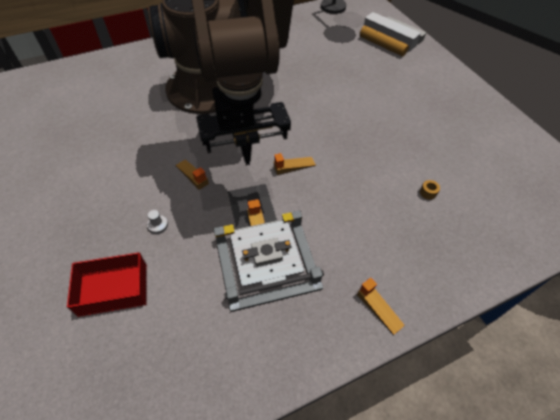

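The plate is level, the wedge sits in the middle (grip at (353,225) in c9), and the other parts have not moved (spindle (157,221), bush (430,188), bin and look-alike wedges as before). The robot is clear, so I'm handing in.

```bash
python3 -c "
from cell import env
print(env.job_done())"
```

```text
the job is handed in; nothing more can be done
None
```

The wedge is in place under the middle of the bar, the plate is level against its stops, and I handed the job in at about 20 s of the 61 s allowed.

**What I did:**
- I took the leftmost wedge by its orange grip, set it on the slab and slid it nose first under the bar. The push stayed near 5 N while the plate rose, then climbed at the stops.
- I then let go and finished with closed fingers low on the wedge's flat back.

**Last checks:**
- **Push:** the final push held steady at about 16 N (readings 15.6 to 17.3 N), with almost no vertical force at the end. That is inside the 12 to 18 N snug range.
- **Plate:** after I backed off, the measured slope was 0.000 ± 0.002 rad, against 0.0455 rad at the start.
- **Surroundings:** by eye in the last pictures the spindle, bush, bin and look-alike wedges had not moved, and the gripper was clear.

**What disagreed:**
- **Vertical load:** the push readings were mixed with vertical force. One reading of about 17 N came with 13 N of downward load on the wedge, before I levelled the vertical force out.
- **Travel:** the wedge moved less once it met the stops than the stated 4 N per mm suggests, only about 0.4 mm while gripped and 0.65 mm in the final push. I judged snugness by the push force, not by travel.

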